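Forceps from the instrument holder into the kidney dish

ROBOT

A 6-joint arm with a two-finger parallel gripper is mounted at the origin on a cart in front of the work surface, level with it; the furniture and walls round the work are solid. World frame = base frame: x ahead of the robot, y to its left, z up, the work surface at z = 0. Lengths are in mm, angles in rad, forces in N, time in s.
With the tool pointing down it reaches from about 350 to 775 mm from the base axis. Payload 7.3 kg.
Tool frame: the origin (TCP) lies midway between the tips of the shut fingers; the grasp point (between the pads) lies 19 mm behind it (bot.grip_depth is the distance from the TCP to the grasp point, in mm); z points along the fingers, x is the direction in which the jaws open and shut, and the axes are right-handed (so a half turn about z gives the same grasp; the last joint's range is limited). The gripper opens to 92 mm and grips with 3 to 60 N. Pads are 19 mm wide; open, the fingers measure 130 mm over their backs; the gripper's body (75 mm by 190 mm) begins 47 mm behind the grasp point.
Start: joints at [-1.439, 0.342, 1.524, -0, 1.275, -0.146], TCP at [143.998, -504.885, 226.741] pointing down, gripper open.
Joint ranges: [-2.53, 2.53], [-0.77, 2.02], [0.04, 2.7], [-1, 4.14], [0.28, 2.66], [-3.11, 3.11]. Speed limits (rad/s): [2.57, 2.57, 3.14, 3.14, 3.14, 3.14].

INTERFACE

Orientations are given as [roll, pitch, yaw] about the fixed x, y, z axes, in that order (R = Rz(yaw) Ry(pitch) Rx(roll)).
In Python, from plant import bot gives the robot as it stands. The module is installed in compiled form; this text tells all that it offers.
- The arm moves only by the shell command python3 -m inch 'ROWS'. ROWS is JSON, a list that holds one entry, the list of rows, each a list of 7 numbers: the shift along the tool's x, y, z each as a share of 0.2 m, from -1 to 1, then the turn, a rotation vector about the tool's x, y, z each as a share of 45 degrees, from -1 to 1, then the closure, from -1 (fully open) to 1 (shut), so that 0 is half open. A call has exactly 10 rows; each row is the pose to reach, as a shift and turn from the pose commanded when the call began, along the tool's axes at that moment; what a row does not reach only later rows make up. A row lasts 1/8 s, in which the tool goes at most 62.5 mm and 10.7 degrees, less where a joint would pass 70% of its speed; a pose out of reach is approached as far as the arm can. A call with a number of a shift or a turn outside -1 to 1 is refused whole. A call with a gripper value outside its range is refused whole. The fingers move at their own pace and stop on an object; the grip force is fixed at half the most. Time passes only in rows, so rows that repeat a pose let the fingers close, or fill a call up. It gives the time, the measured TCP pose, the force and the opening at its end, in the units of the state.
- bot.get_obs(): the state, without advancing time (a new reading comes with each control period).
- bot.capture(name): name is "scene" or "top" or "wrist"; returns the picture (400x640x3 uint8, red, green, blue); there is no depth.
- bot.camera_params(name): a dict with "fx", "fy", "cx", "cy" (pixels), "k1" (the pictures are not rectified: a ray, as slopes to the right and down, at radius r is drawn at 1 + k1 r^2 times it, then the intrinsics apply), "R" (3x3) and "t" (3): a world point X has camera coordinates R X + t; the wrist camera has in their place "T_tool_cam" (4x4, takes a point from camera to tool coordinates, whose origin is the TCP and whose axes are the tool frame's). Camera axes: x right, y down, z forward; pixel columns grow to the right and rows downward; lengths in mm; the calibration is good to about 2 mm. A picture is of the moment at which its call begins: read the wrist's pose just before it. camera_params takes no time and is no camera call.
- bot.close_job(): hands the job in, once; it reports no verdict.
The state is a dict: "time": time; "joint_positions": joint angles; "dq": joint speeds; "tau": joint torques, N m; "tool_pos": TCP position; "tcp_rot": TCP orientation; "contact_force": force on the tool from outside, world axes, zero at the start; "moment": the same for the moment, N m; "grip_width": finger opening in mm.
Only numpy, scipy, OpenCV 4.12 (cv2) and the standard library are available. Lean on these libraries where they do the work, as an engineer would, in place of code of your own. Each camera call takes 0.05 s, during which the arm holds its last target.

TASK

Get the kidney dish ready for a dressing: pull the steel forceps up out of the instrument holder and lay them down flat inside the kidney dish, with no end propped up on its rim. Put them down rather than dropping them from a height, leave the thermometer and the penlight in their tubes, and leave the dish standing roughly where it is.

Things in the scene. Friction and masses are not known exactly. Their poses are not given: they have to be found in the camera images.
- forceps_mid (a point): Centre of the steel forceps: slim tweezers, two legs joined at the upper end, rigid, 126 mm long; solid to the touch as a bar 12 x 7 mm over the middle 88 mm and 8 x 7 mm at the two ends; about 30 g. Own y runs along the length, own x across the width, own z across the thickness. They start standing on end in one of the holder's three tubes (which one varies), own y up, loose in the tube, upright or leaning by up to about 8 degrees; the upper 69 mm stand out of the tube.
- holder: Instrument holder, fixed to the desk: a white foot 78 x 224 x 8 mm carrying three upright steel tubes in a row along its own y, at y = -70, 0 and +70 mm. Each tube is 33 mm outside and 25 mm inside diameter; tube floor 11 mm and rim 68 mm above the desk. Origin: centre of the underside, z up.
- dish: Kidney dish of pressed steel, loose, 250 g: 108 mm wide (own x), 209 mm long (own y), 33 mm high. Its floor is 4 to 5 mm above the desk and the walls flare outward, so inside it is roughly 80 mm wide and 180 mm long at the floor. Origin: centre of the underside, z up.
- thermometer_mid (a point): Middle of the white digital thermometer with a blue button, 130 mm tall (flat body 18 x 11 mm above, thin stem below), standing loose in another tube, own z up. It stays there.
- penlight_mid (a point): Middle of the dark blue penlight with a steel clip, 13 mm thick, 131 mm tall, standing loose in the third tube, own z up. It stays there.
Things that resemble listed ones, but are neither listed nor needed, are in the scene too. Of the things shaped like the part that bears thermometer_mid, the white one is meant.

How it is judged (in metres and radians):
At the end, for the whole second after the job is handed in: Forceps at rest in the kidney dish, within 10 degrees of level, centre at most 22 mm above the dish's underside and within 45 mm (across) and 65 mm (along) of its middle; dish level on the desk, moved under 60 mm; thermometer and penlight upright in their tubes, tilted under 0.4 rad (x of forceps_mid in the frame of dish between -0.045 and 0.045 m and y of forceps_mid in the frame of dish between -0.065 and 0.065 m and z of forceps_mid in the frame of dish below 0.022 m and angle between forceps_mid's own y axis and vertical between 1.4 and 1.74 rad and linear speed of forceps below 0.02 m/s and angle between dish's own z axis and vertical below 0.1 rad and height (world z) of dish below 0.01 m and distance of dish from where it was at the start of the episode below 0.06 m and angle between each of thermometer_mid, penlight_mid's own z axis and vertical below 0.4 rad); the robot touches nothing.
It fails at once if the thermometer is pulled out of its tube (raised more than 30 mm) (height (world z) of thermometer_mid above 0.107 m).
It fails at once if the penlight is pulled out of its tube (raised more than 30 mm) (height (world z) of penlight_mid above 0.107 m).
It fails at once if the forceps are dropped from a height or flung (faster than 1.2 m/s) (linear speed of forceps above 1.2 m/s).
It also fails if it takes over 42 s, if anything falls off the work surface, if the arm or the gripper's body presses on something with over 40 N, if the wrist force passes 120 N, or if a joint passes its speed limit or range.

## Working session

There is one attempt and no reset: what is moved stays moved. The work goes in short steps, Python scripts to look and compute and a shell command to move; the robot and the scene stay as the last step left them, time stands still between calls to the robot, and variables do not carry over. Pictures are saved under pics/ and viewed, and the job is handed in when it is done.

```bash
mkdir -p pics
python3 - <<'E'
from plant import bot
import cv2
o=bot.get_obs(); print(o)
for n in ("scene","top","wrist"):
    im=bot.capture(n); cv2.imwrite(f"pics/{n}0.png",im[:,:,::-1])
    print(n,bot.camera_params(n))
E
```

```text
{'time': 0.0, 'joint_positions': array([-1.43896604e+00,  3.42745113e-01,  1.52499274e+00, -4.27404904e-06,
        1.27541761e+00, -1.46014643e-01]), 'dq': array([ 0.00043972,  0.00025857,  0.00095638, -0.0016905 , -0.00027732,
        0.0016629 ]), 'tau': array([-1.46079372e-03, -4.31244493e+01, -2.44222391e+01,  7.15115061e-02,
        5.58469445e-02, -1.30600365e-04]), 'tool_pos': array([ 143.95832955, -504.45889788,  226.04182538]), 'tcp_rot': array([-3.14136932e+00,  1.54676586e-03, -1.29294998e+00]), 'contact_force': array([0.32999311, 0.26248726, 0.33873759]), 'moment': array([-0.04108577, -0.03815493, -0.03141444]), 'grip_width': 91.72616409545758}
scene {'fx': 431.4970638778203, 'fy': 431.4970638778203, 'cx': 316.5846501648094, 'cy': 198.8690286034157, 'k1': -0.008518731817894254, 'R': array([[-0.68974834, -0.72400577,  0.00792968],
       [-0.50499549,  0.4731948 , -0.72184918],
       [ 0.51887069, -0.50189872, -0.69200497]]), 't': array([348.89726348, 322.72270429, 682.85261592])}
top {'fx': 380.7018229161206, 'fy': 380.7018229161206, 'cx': 316.2793796937769, 'cy': 199.82420946930782, 'k1': -0.013490114922720148, 'R': array([[ 0.02731926, -0.9994793 , -0.01716959],
       [-0.99916928, -0.02678314, -0.03071516],
       [ 0.03023931,  0.01799445, -0.9993807 ]]), 't': array([ -3.94953286, 501.23475793, 898.46771465])}
wrist {'fx': 304.5359457647435, 'fy': 304.5359457647435, 'cx': 317.8591386617139, 'cy': 191.5360515269738, 'k1': -0.04799539325137641, 'T_tool_cam': array([[ 9.99999726e-01,  2.46664095e-04,  6.97681483e-04,
         2.05438032e-01],
       [-4.35790035e-04,  9.58281059e-01,  2.85827259e-01,
        -7.68361557e+01],
       [-5.98071628e-04, -2.85827485e-01,  9.58280904e-01,
        -1.57628870e+02],
       [ 0.00000000e+00,  0.00000000e+00,  0.00000000e+00,
         1.00000000e+00]])}
```

View pics/scene0.png

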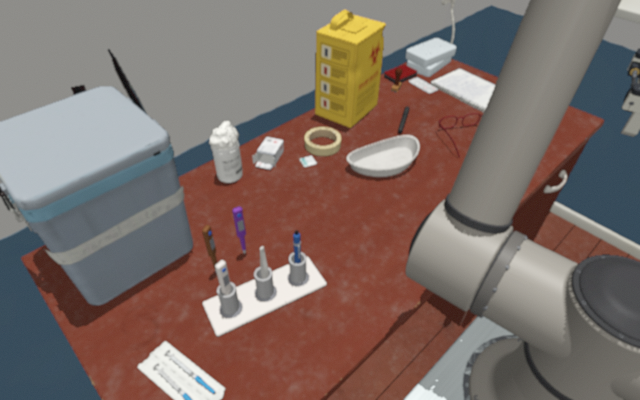

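View pics/top0.png

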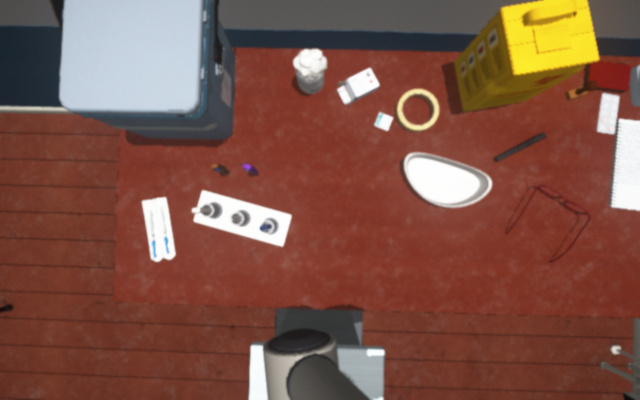

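View pics/wrist0.png

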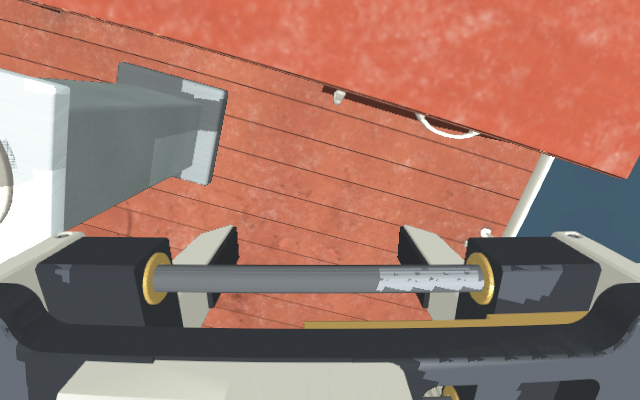

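The scene view shows the holder with the white thermometer (225,285), a grey slim thing (264,268) and the blue penlight (298,255). Purple and brown/black look-alikes stand at (240,230) and (210,245), and the dish is at (384,155). I'll crop in close next.

```bash
python3 - <<'E'
import cv2,numpy as np
a=cv2.imread("pics/scene0.png")[195:335,195:335]; b=cv2.imread("pics/top0.png")[145:255,185:300]
a=cv2.resize(a,(400,400),interpolation=cv2.INTER_CUBIC);b=cv2.resize(b,(400,383),interpolation=cv2.INTER_CUBIC)
c=np.zeros((400,800,3),np.uint8);c[:,:400]=a;c[:383,400:]=b
cv2.imwrite("pics/crop0.png",c)
E
cat > h.py <<'E'
import numpy as np,cv2
from plant import bot
from scipy.spatial.transform import Rotation as Ro
def tool(o): 
    return Ro.from_euler('xyz',o['tcp_rot']).as_matrix(), np.array(o['tool_pos'])
def cam(name,o=None):
    p=bot.camera_params(name)
    if name=='wrist':
        T=p['T_tool_cam'];R,t=tool(o)
        Rwc=R@T[:3,:3]; c=R@T[:3,3]+t
        return p,Rwc.T,-Rwc.T@c
    return p,p['R'],p['t']
def ray(C,u,v):
    p,R,t=C
    d=np.array([(u-p['cx'])/p['fx'],(v-p['cy'])/p['fy']]);s=d.copy()
    for _ in range(20): s=d/(1+p['k1']*(s@s))
    w=R.T@np.array([*s,1]); return -R.T@t, w/np.linalg.norm(w)
def onz(C,u,v,z):
    c,w=ray(C,u,v); return c+w*(z-c[2])/w[2]
def two(r1,r2):
    A=np.array([r1[1],-r2[1]]).T
    s=np.linalg.lstsq(A,r2[0]-r1[0],rcond=None)[0]
    a=r1[0]+s[0]*r1[1];b=r2[0]+s[1]*r2[1]
    return (a+b)/2,np.linalg.norm(a-b)
def proj(C,X):
    p,R,t=C;x=R@np.array(X)+t;s=x[:2]/x[2];s=s*(1+p['k1']*(s@s))
    return s[0]*p['fx']+p['cx'],s[1]*p['fy']+p['cy']
E
```

```text
(no output)
```

View pics/crop0.png

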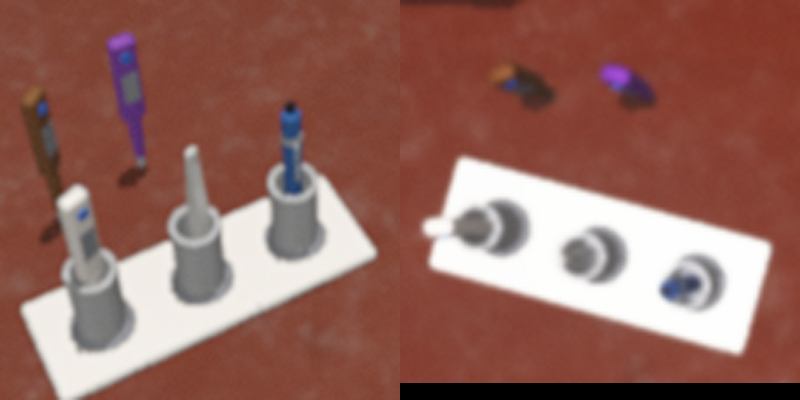

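The crop confirms it: the steel forceps are in the middle tube, with the thermometer (white, blue button) left of them and the penlight right. The purple and brown ones stand behind, outside the holder. I'll measure now.

Run:
```python
from h import *
top=cam('top');sc=cam('scene')
for n,C,roi,z in (('top',top,(185,180,300,255),8),('scene',sc,(190,250,335,335),8)):
    im=cv2.imread(f'pics/{n}0.png');hsv=cv2.cvtColor(im,cv2.COLOR_BGR2HSV)
    m=((hsv[...,1]<60)&(hsv[...,2]>60)).astype(np.uint8)
    x0,y0,x1,y1=roi;k=np.zeros_like(m);k[y0:y1,x0:x1]=m[y0:y1,x0:x1]
    k=cv2.morphologyEx(k,cv2.MORPH_OPEN,np.ones((9,9)))
    c=max(cv2.findContours(k,0,2)[0],key=cv2.contourArea)
    P=np.array([onz(C,*q,z)[:2] for q in c[:,0].astype(float)],np.float32)
    print(n,'holder',cv2.minAreaRect(P))
im=cv2.imread('pics/top0.png');hsv=cv2.cvtColor(im,cv2.COLOR_BGR2HSV)
m=((hsv[...,1]<70)&(hsv[...,2]>90)).astype(np.uint8);k=np.zeros_like(m);k[145:215,395:500]=m[145:215,395:500]
c=max(cv2.findContours(k,0,2)[0],key=cv2.contourArea)
P=np.array([onz(top,*q,33)[:2] for q in c[:,0].astype(float)],np.float32)
print('dish',cv2.minAreaRect(P),cv2.boundingRect(c),P.mean(0)); print(cv2.boxPoints(cv2.minAreaRect(P)))
print(onz(top,404,156,33),onz(top,490,184,33))
rt=ray(top,235.3,218);rs=ray(sc,261.5,246.8)
print('tip',two(rt,rs)); print('rim', onz(sc,263.6,272.7,68))
# top rim: crop circles of the rim
g=cv2.resize(im[195:245,190:290],(800,400),interpolation=cv2.INTER_CUBIC);cv2.imwrite('pics/c1.png',g)
```

```text
top holder ((453.7873840332031, 186.900146484375), (229.2476806640625, 81.22261810302734), 75.91322326660156)
scene holder ((472.96405029296875, 180.90243530273438), (226.56344604492188, 130.3937530517578), 75.80413818359375)
dish ((548.0925903320312, -284.9249267578125), (211.5079803466797, 111.6441650390625), 74.63612365722656) (403, 152, 89, 56) [ 557.6372  -289.69348]
[[ 466.24612 -372.10962]
 [ 573.9004  -401.6895 ]
 [ 629.9391  -197.74023]
 [ 522.2848  -168.16034]]
[ 607.28223738 -191.07049864   33.        ] [ 547.6016806  -390.18888163   33.        ]
tip (array([456.97831561, 175.78260223, 127.90036554]), np.float64(4.6857884035972655))
rim [451.32165883 184.56477055  68.        ]
```

View pics/c1.png

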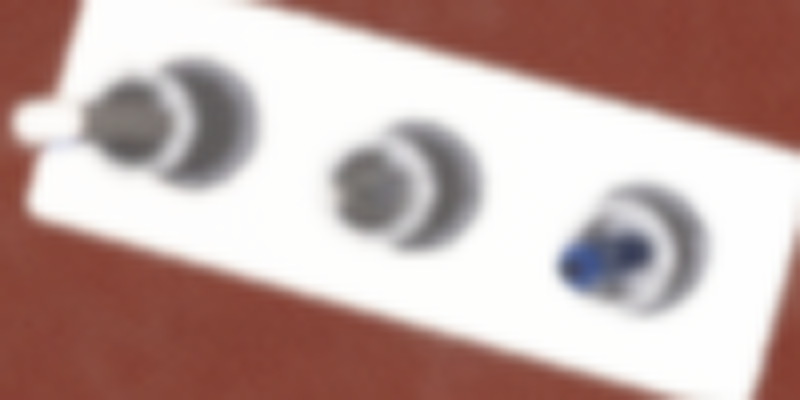

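The forceps are in the middle tube: holder centre about (454,187), row azimuth 76°. The dish centre is about (548,-285), long axis 74.6°. I'll start swinging over; the joint readings will also give me the arm's kinematics.

```bash
python3 -m inch '[[[-0.1,-0.25,-0.1,0,0,0.15,0],[-0.25,-0.5,-0.2,0,0,0.35,0],[-0.4,-0.75,-0.3,0,0,0.55,0],[-0.5,-1,-0.35,0,0,0.667,0],[-0.5,-1,-0.35,0,0,0.667,0],[-0.5,-1,-0.35,0,0,0.667,0],[-0.5,-1,-0.35,0,0,0.667,0],[-0.5,-1,-0.35,0,0,0.667,0],[-0.5,-1,-0.35,0,0,0.667,0],[-0.5,-1,-0.35,0,0,0.667,0]]]'
python3 -c "
from h import *;o=bot.get_obs();print(o['time'],o['joint_positions'],o['tool_pos'],o['tcp_rot'],o['grip_width'])"
```

```text
time: 1.4
tool_pos: [308.6, -354.1, 296.7]
tcp_rot: [3.141, 0.0, -1.817]
contact_force: [-0.0, -0.1, 0.5]
grip_width: 45.7
1.4 [-1.01722611e+00  1.90447342e-01  1.53717137e+00 -7.34039341e-05
  1.41405045e+00  8.00247296e-01] [ 308.63331935 -354.1052822   296.65127931] [ 3.14148726e+00  1.26768305e-06 -1.81746194e+00] 45.724824664623995
```

```bash
python3 -m inch '[[[-0.25,-0.07,0,0.15,0,0,0],[-0.5,-0.15,0,0.3,0,0,0],[-0.75,-0.22,0,0.5,0,0,0],[-1,-0.3,0,0.667,0,0,0],[-1,-0.3,0,0.667,0,0,0],[-1,-0.3,0,0.667,0,0,0],[-1,-0.3,0,0.667,0,0,0],[-1,-0.3,0,0.667,0,0,0],[-1,-0.3,0,0.667,0,0,0],[-1,-0.3,0,0.667,0,0,0]]]'
python3 -c "
from h import *;o=bot.get_obs();print(o['time'],list(o['joint_positions']),list(o['tool_pos']),list(o['tcp_rot']),o['grip_width']);print(tool(o)[0])"
```

```text
time: 2.65
tool_pos: [415.8, -174.8, 296.6]
tcp_rot: [-2.618, 0.0, -1.817]
contact_force: [0.7, -0.3, 0.1]
grip_width: 45.7
2.65 [np.float64(-0.7416167140239023), np.float64(-0.13054816022614277), np.float64(1.9902382813079627), np.float64(0.3251040442731125), np.float64(0.8387189952537402), np.float64(0.9117982004019395)] [np.float64(415.7819018794174), np.float64(-174.789520710731), np.float64(296.6023357853348)] [np.float64(-2.6180315036559603), np.float64(3.596295430718932e-05), np.float64(-1.8173142526152755)] 45.71337751354686
[[-2.44028641e-01 -8.39857601e-01  4.84860013e-01]
 [-9.69768024e-01  2.11357030e-01 -1.21976165e-01]
 [-3.59629543e-05 -4.99967415e-01 -8.66044215e-01]]
```

```bash
cat > kin.py <<'E'
import numpy as np
from scipy.spatial.transform import Rotation as Ro
from scipy.optimize import least_squares
lo=np.array([-2.53,-0.77,0.04,-1,0.28,-3.11]);hi=np.array([2.53,2.02,2.7,4.14,2.66,3.11])
D=[([-1.43896604,.342745113,1.52499274,0,1.27541761,-.146014643],[143.958,-504.459,226.042]),
([-1.01722611,.190447342,1.53717137,0,1.41405045,.800247296],[308.6333,-354.1053,296.651]),
([-0.7416167140239023,-0.13054816022614277,1.9902382813079627,0.3251040442731125,0.8387189952537402,0.9117982004019395],[415.7819018794174,-174.789520710731,296.6023357853348])]
E=lambda a,t:Ro.from_euler(a,t).as_matrix()
def fk(q,P):
    off,h,L1,L2,L3=P[:5]
    A=E('z',q[0])
    R4=A@E('y',q[1]+q[2])
    p=A@(np.array([0,off,h])+E('y',q[1])@[0,0,L1])+R4@[0,0,L2]
    R=R4@E('z',q[3])@E('y',q[4])@E('z',q[5])
    return p+R@[0,0,L3],R
if __name__=='__main__':
    f=lambda P:np.concatenate([fk(q,P)[0]-p for q,p in D])
    s=least_squares(f,[76,300,400,400,200]);print(s.x,s.fun.round(2))
    print(fk(D[2][0],s.x)[1])
E
python3 kin.py
```

```text
[ 77.08004297 173.24365707 500.04603351 370.0158832  309.38946559] [ 0.99 -2.28  0.51 -1.17  3.23  0.42 -0.17 -1.72 -0.93]
[[ 2.44028641e-01  8.39857601e-01  4.84860013e-01]
 [ 9.69768024e-01 -2.11357030e-01 -1.21976165e-01]
 [ 3.59629543e-05  4.99967415e-01 -8.66044215e-01]]
```

```bash
cat > ik.py <<'E'
from kin import *
f=lambda P:np.concatenate([fk(q,P)[0]-p for q,p in D]); P=least_squares(f,[76,300,400,400,200]).x
def ik(p,R,q0):
    def g(q):
        x,r=fk(q,P); r=r@E('z',np.pi)
        return np.r_[(x-p)/10,Ro.from_matrix(R.T@r).as_rotvec()*20]
    s=least_squares(g,np.clip(q0,lo+1e-3,hi-1e-3),bounds=(lo,hi));return s.x,2*s.cost
def Rt(yaw,tilt): # degrees; tilt about tool x
    return E('z',np.radians(yaw))@E('x',np.pi)@E('x',np.radians(tilt))
E
python3 - <<'E'
from ik import *
q=np.array(D[2][0])
print('holder')
for yaw in (-104,-90,-75):
  for tilt in (20,30,45,60,75,90):
    R=Rt(yaw,tilt); tcp=np.array([457,178,118])+R@[0,0,10]
    s,c=ik(tcp,R,q);print(yaw,tilt,s.round(2),round(c,3))
print('dish')
for yaw in (-15.4,164.6):
  for tilt in (0,-15,-30,-45,-60):
    R=Rt(yaw,tilt); tcp=np.array([548,-285,30])
    best=min((ik(tcp,R,np.array([-.6,.6,1.6,j4,1.2,-.3 if yaw<0 else 2.7])) for j4 in (0,-.5,.5)),key=lambda t:t[1]);print(yaw,tilt,best[0].round(2),round(best[1],3))
E
```

```text
holder
-104 20 [ 0.33  0.28  2.06 -0.37  0.54  2.43] 0.0
-104 30 [ 0.4   0.26  2.17 -0.85  0.41  2.95] 0.0
-104 45 [ 0.43  0.25  2.17 -1.    0.44  3.11] 17.06
-104 60 [ 0.45  0.23  2.15 -1.    0.48  3.11] 81.556
-104 75 [ 0.7   0.67  2.52  4.07  1.33 -1.53] 0.0
-104 90 [ 0.72  0.93  2.51  4.13  1.74 -1.32] 0.0
-90 20 [ 0.27  0.25  2.09 -0.2   0.47  2.01] 0.0
-90 30 [ 0.32  0.22  2.21 -0.65  0.28  2.48] 0.17
-90 45 [ 0.36  0.2   2.23 -1.    0.28  2.86] 17.335
-90 60 [ 0.44  0.4   2.58  3.63  0.91 -1.66] 0.0
-90 75 [ 0.49  0.71  2.69  3.62  1.53 -1.45] 0.0
-90 90 [ 0.52  1.04  2.69  3.74  2.08 -1.25] 0.0
-75 20 [0.2  0.24 2.11 0.05 0.44 1.47] 0.0
-75 30 [0.19 0.2  2.2  0.16 0.28 1.35] 1.572
-75 45 [ 0.18  0.22  2.47  2.95  0.33 -1.45] 0.0
-75 60 [ 0.16  0.39  2.67  3.03  0.96 -1.56] 0.0
-75 75 [ 0.26  0.6   2.7   3.2   1.39 -1.58] 7.337
-75 90 [ 0.29  1.19  2.7   3.29  2.39 -1.46] 9.448
dish
-15.4 0 [-0.6   0.68  1.53 -0.    0.93 -0.34] 0.0
-15.4 -15 [-0.48  0.68  1.57 -0.34  0.86  0.01] 0.0
-15.4 -30 [-0.35  0.72  1.6  -0.69  0.9   0.37] 0.0
-15.4 -45 [-0.25  0.8   1.61 -0.97  1.03  0.67] 0.0
-15.4 -60 [-0.19  0.91  1.48 -1.    1.26  0.72] 8.187
164.6 0 [-0.6   0.68  1.53  0.    0.93  2.81] 0.0
164.6 -15 [-0.72  0.73  1.46  0.27  1.08  2.54] 0.0
164.6 -30 [-0.82  0.82  1.39  0.46  1.27  2.37] 0.0
164.6 -45 [-0.9   0.93  1.3   0.61  1.47  2.27] 0.0
164.6 -60 [-0.96  1.05  1.21  0.74  1.67  2.21] 0.0
```

Run:
```python
from ik import *
q=np.array([.2,.4,1.9,.0,1.2,0])
def best(tcp,R):
    return min((ik(tcp,R,np.array([a,.6,1.6,j4,1.5,j6])) for a in (-.5,.3) for j4 in (0,.8,1.6) for j6 in (-2,0,2)),key=lambda t:t[1]+.02*np.sum((t[0]-q)[3]**2))
print('holder')
for yaw in (76,106,46,-104+40,-104-40):
  for tilt in (30,45,60,75):
    R=Rt(yaw,tilt); tcp=np.array([457,178,118])+R@[0,0,10]
    s,c=best(tcp,R);print(yaw,tilt,s.round(2),round(c,3))
print('dish')
for yaw in (-15.4,164.6):
  for tilt in (-15,-30,-45,-60):
    R=Rt(yaw,tilt); tcp=np.array([548,-285,30])
    s,c=best(tcp,R);print(yaw,tilt,s.round(2),round(c,3))
from h import cam,onz
C=cam('top')
for u,v in ((249,168),(219,168)): print(onz(C,u,v,130))
```

```text
holder
76 30 [ 0.11  0.64  1.49  0.17  1.51 -1.27] 0.0
76 45 [ 0.07  0.79  1.34  0.23  1.77 -1.3 ] 0.0
76 60 [ 0.05  0.94  1.21  0.28  2.01 -1.3 ] 0.0
76 75 [ 0.04  1.08  1.11  0.35  2.22 -1.28] 0.0
106 30 [ 0.23  0.68  1.41 -0.03  1.57 -1.61] 0.0
106 45 [ 0.23  0.84  1.23 -0.03  1.86 -1.61] 0.0
106 60 [ 0.24  1.    1.07 -0.04  2.12 -1.61] 0.0
106 75 [ 0.24  1.14  0.95 -0.06  2.35 -1.62] 0.0
46 30 [-0.01  0.56  1.64  0.36  1.35 -0.96] 0.0
46 45 [-0.08  0.68  1.56  0.47  1.55 -1.05] 0.0
46 60 [-0.12  0.82  1.49  0.56  1.75 -1.1 ] 0.0
46 75 [-0.15  0.95  1.43  0.64  1.93 -1.13] 0.0
-64 30 [0.1  0.2  2.25 0.72 0.28 0.56] 0.102
-64 45 [ 0.03  0.21  2.47  2.31  0.41 -1.09] 0.0
-64 60 [-0.06  0.39  2.67  2.6   0.97 -1.52] 0.0
-64 75 [-0.14  0.58  2.7   2.52  1.33 -1.64] 8.398
-144 30 [ 0.52  0.41  1.92 -0.7   0.88 -2.78] 0.0
-144 45 [ 0.65  0.5   1.95 -0.99  1.01 -2.43] 0.0
-144 60 [ 0.72  0.61  1.85 -1.    1.24 -2.35] 9.734
-144 75 [ 0.77  0.74  1.75 -1.    1.45 -2.26] 38.991
dish
-15.4 -15 [-0.48  0.68  1.57 -0.34  0.86  0.01] 0.0
-15.4 -30 [-0.35  0.72  1.6  -0.69  0.9   0.37] 0.0
-15.4 -45 [-0.25  0.8   1.61 -0.97  1.03  0.67] 0.0
-15.4 -60 [-0.19  0.91  1.48 -1.    1.26  0.72] 8.187
164.6 -15 [-0.72  0.73  1.46  0.27  1.08  2.54] 0.0
164.6 -30 [-0.82  0.82  1.39  0.46  1.27  2.37] 0.0
164.6 -45 [-0.9   0.93  1.3   0.61  1.47  2.27] 0.0
164.6 -60 [-0.96  1.05  1.21  0.74  1.67  2.21] 0.0
[559.64609431 148.541324   130.        ]
[558.09149013 211.03927379 130.        ]
```

```bash
cat > rel.py <<'E'
from ik import *
def rel(p0,R0,p1,R1):
    d=R0.T@(np.array(p1)-np.array(p0))/200; r=np.degrees(Ro.from_matrix(R0.T@R1).as_rotvec())/45
    return d.round(3),r.round(3)
E
python3 - <<'E'
from rel import *
W=[((416,-175,297),-104.1,30),((450,-60,290),-62,0),((490,80,290),-18,0),((520,150,280),27,5),((535,160,220),68,25),((520,162,180),76,50)]
q=np.array(D[2][0])
for a,b in zip(W,W[1:]):
    R0,R1=Rt(*a[1:]),Rt(*b[1:]);q,c=ik(b[0],R1,q)
    print(*rel(a[0],R0,b[0],R1),q.round(2),round(c,2))
E
```

```text
[-0.599 -0.004  0.043] [-0.636 -0.245 -0.914] [-0.3   0.17  1.58  0.    1.39  0.78] 0.0
[-0.524 -0.505 -0.   ] [ 0.     0.    -0.978] [ 0.01  0.25  1.48 -0.    1.41  0.32] 0.0
[ 0.035 -0.379  0.05 ] [ 0.105 -0.044 -0.999] [ 0.09  0.36  1.36  0.08  1.46 -0.39] 0.0
[0.09  0.016 0.3  ] [ 0.425 -0.237 -0.884] [ 0.05  0.64  1.13  0.18  1.77 -1.14] 0.0
[-0.019  0.018  0.212] [ 0.555 -0.109 -0.142] [ 0.04  0.92  0.92  0.25  2.14 -1.25] 0.0
```

```bash
python3 -m inch '[[[-0.1,0,0,-0.1,-0.04,-0.15,0],[-0.25,0,0.02,-0.25,-0.1,-0.35,0],[-0.4,0,0.03,-0.4,-0.15,-0.55,0],[-0.5,0,0.04,-0.5,-0.2,-0.75,0],[-0.6,0,0.04,-0.636,-0.245,-0.914,0],[-0.6,0,0.04,-0.636,-0.245,-0.914,0],[-0.6,0,0.04,-0.636,-0.245,-0.914,0],[-0.6,0,0.04,-0.636,-0.245,-0.914,0],[-0.6,0,0.04,-0.636,-0.245,-0.914,0],[-0.6,0,0.04,-0.636,-0.245,-0.914,0]]]'
python3 -m inch '[[[-0.1,-0.1,0,0,0,-0.2,0],[-0.2,-0.2,0,0,0,-0.4,0],[-0.3,-0.3,0,0,0,-0.6,0],[-0.42,-0.4,0,0,0,-0.8,0],[-0.52,-0.5,0,0,0,-0.98,0],[-0.52,-0.5,0,0,0,-0.98,0],[-0.52,-0.5,0,0,0,-0.98,0],[-0.52,-0.5,0,0,0,-0.98,0],[-0.52,-0.5,0,0,0,-0.98,0],[-0.52,-0.5,0,0,0,-0.98,0]]]'
python3 -m inch '[[[0,-0.08,0,0.02,-0.01,-0.2,0],[0.01,-0.16,0.02,0.04,-0.02,-0.4,0],[0.02,-0.24,0.03,0.06,-0.03,-0.6,0],[0.03,-0.32,0.04,0.08,-0.04,-0.8,0],[0.035,-0.38,0.05,0.1,-0.044,-0.98,0],[0.035,-0.38,0.05,0.1,-0.044,-0.98,0],[0.035,-0.38,0.05,0.1,-0.044,-0.98,0],[0.035,-0.38,0.05,0.1,-0.044,-0.98,0],[0.035,-0.38,0.05,0.1,-0.044,-0.98,0],[0.035,-0.38,0.05,0.1,-0.044,-0.98,0]]]'
python3 - <<'E'
from h import *
o=bot.get_obs();im=bot.capture('wrist');cv2.imwrite('pics/w1.png',im[:,:,::-1]);np.save('w1.npy',np.r_[o['tool_pos'],o['tcp_rot']])
E
```

```text
time: 3.9
tool_pos: [448.7, -59.5, 290.1]
tcp_rot: [-3.141, -0.001, -1.083]
contact_force: [1.0, -0.4, -1.0]
grip_width: 45.8
time: 5.15
tool_pos: [488.3, 79.3, 289.9]
tcp_rot: [-3.142, -0.001, -0.313]
contact_force: [-0.6, -0.1, -0.3]
grip_width: 46.3
time: 6.4
tool_pos: [518.3, 149.7, 279.9]
tcp_rot: [-3.058, 0.002, 0.458]
contact_force: [-0.5, 0.2, -0.7]
grip_width: 45.6
```

View pics/w1.png

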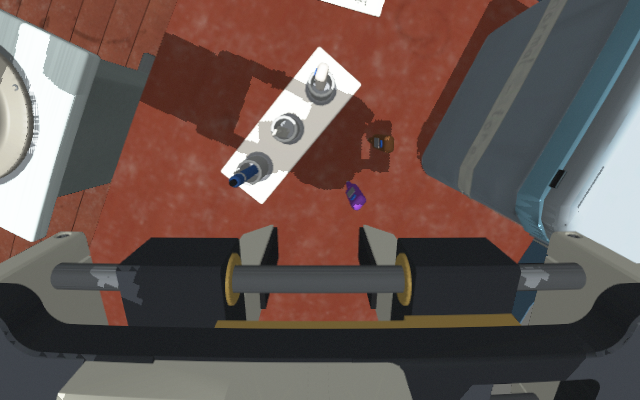

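The wrist view shows the forceps in the middle tube at about (286,128), the penlight at (245,175), the thermometer at (321,76) and the decoys at (380,143) and (356,195). I'll zoom in.

Run:
```python
import cv2
im=cv2.imread('pics/w1.png')[100:160,255:330];cv2.imwrite('pics/w1c.png',cv2.resize(im,(750,600),interpolation=cv2.INTER_CUBIC))
```

```text
(no output)
```

View pics/w1c.png

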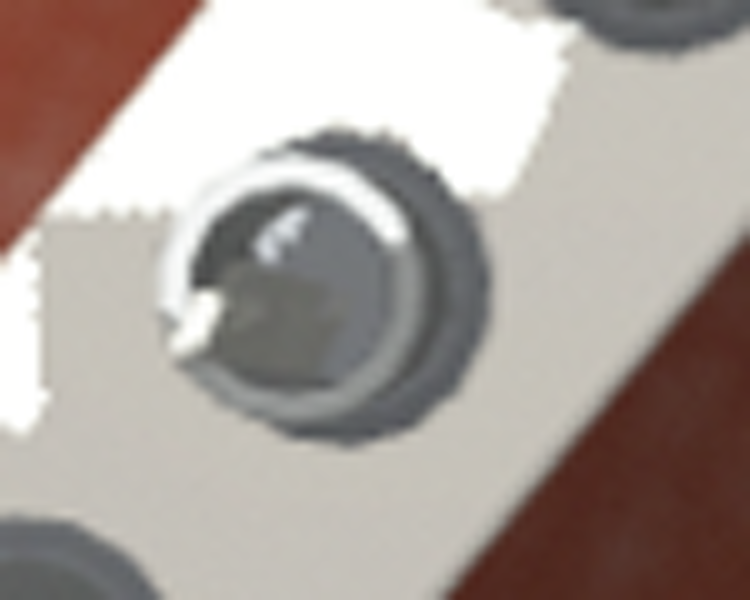

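Run:
```python
from h import *
w=np.load('w1.npy');o=dict(tool_pos=w[:3],tcp_rot=w[3:])
W=cam('wrist',o);t=cam('top');s=cam('scene')
print('rim',onz(W,284.2,128.8,68))
print('tip z136',onz(W,274.7,132,136),'top cam',onz(t,235.3,218,136),'scene',onz(s,261.5,246.8,136))
r=ray(W,274.7,132)
print(two(r,ray(t,235.3,218)),two(r,ray(s,261.5,246.8)))
a=onz(W,273,134.5,136);b=onz(W,276.5,129.5,136);print('edge',b-a,np.degrees(np.arctan2(*(b-a)[1::-1])))
X=[460,178,136]
print(proj(t,X),proj(s,X))
```

```text
rim [453.26418994 187.34483996  68.        ]
tip z136 [452.767861   183.87983124 136.        ] top cam [455.58929804 172.15029297 136.        ] scene [453.04499855 181.04658522 136.        ]
(array([451.8696819 , 180.55338866, 103.91154074]), np.float64(6.251441460978906)) (array([452.41752943, 182.88021568, 137.45179619]), np.float64(2.4362429429813055))
edge [1.08283107 5.98079881 0.        ] 79.73769535400712
(np.float64(232.53352646298862), np.float64(215.7668923775855)) (np.float64(260.3683563629442), np.float64(243.57128361965985))
```

Run:
```python
from rel import *
R=Rt(76,50);g=np.array([453,184,110])+R@[0,0,10];pre=g-R@[0,0,80];print(g,pre,R[:,2])
w=np.load('w1.npy');p=w[:3];R0=E('xyz',w[3:])
R1=Rt(62,28);p1=pre+[10,0,30]
print(rel(p,R0,p1,R1));print(rel(p1,R1,pre,R))
```

```text
[445.56710351 185.85322924 103.5721239 ] [505.03027545 171.02739533 154.99513268] [-0.74328965  0.18532292 -0.64278761]
(array([ 0.033, -0.063,  0.481]), array([ 0.498, -0.223, -0.769]))
(array([-0.023,  0.031,  0.153]), array([ 0.486, -0.197, -0.243]))
```

```bash
python3 -m inch '[[[0.005,-0.01,0.08,0.08,-0.04,-0.13,0],[0.01,-0.02,0.16,0.17,-0.08,-0.26,0],[0.02,-0.03,0.24,0.25,-0.11,-0.39,0],[0.025,-0.04,0.32,0.33,-0.15,-0.52,0],[0.03,-0.05,0.4,0.42,-0.19,-0.65,0],[0.033,-0.063,0.481,0.498,-0.223,-0.769,0],[0.033,-0.063,0.481,0.498,-0.223,-0.769,0],[0.033,-0.063,0.481,0.498,-0.223,-0.769,0],[0.033,-0.063,0.481,0.498,-0.223,-0.769,0],[0.033,-0.063,0.481,0.498,-0.223,-0.769,0]]]'
python3 -m inch '[[[-0.004,0.005,0.03,0.1,-0.04,-0.05,0],[-0.01,0.01,0.06,0.2,-0.08,-0.1,0],[-0.014,0.02,0.1,0.3,-0.12,-0.15,0],[-0.02,0.025,0.13,0.4,-0.16,-0.2,0],[-0.023,0.031,0.153,0.486,-0.197,-0.243,0],[-0.023,0.031,0.153,0.486,-0.197,-0.243,0],[-0.023,0.031,0.153,0.486,-0.197,-0.243,0],[-0.023,0.031,0.153,0.486,-0.197,-0.243,0],[-0.023,0.031,0.153,0.486,-0.197,-0.243,0],[-0.023,0.031,0.153,0.486,-0.197,-0.243,0]]]'
python3 - <<'E'
from h import *
from rel import rel,Rt
o=bot.get_obs();im=bot.capture('wrist');cv2.imwrite('pics/w2.png',im[:,:,::-1]);np.save('w2.npy',np.r_[o['tool_pos'],o['tcp_rot']])
im=bot.capture('scene');cv2.imwrite('pics/s2.png',im[:,:,::-1])
W=cam('wrist',o)
for X in ([453,187,68],[452.6,182.5,137],[453,184,110]): print(proj(W,X))
R0,p=tool(o);R=Rt(76,50);print(rel(p,R0,[445.6,185.8,103.6],R))
E
```

```text
time: 7.7
tool_pos: [515.1, 171.2, 185.9]
tcp_rot: [-2.655, -0.001, 1.082]
contact_force: [-0.8, -0.2, -0.1]
grip_width: 45.8
time: 8.95
tool_pos: [505.0, 171.2, 155.5]
tcp_rot: [-2.27, -0.0, 1.327]
contact_force: [0.2, -1.0, 0.7]
grip_width: 45.9
(np.float64(321.5141214687926), np.float64(226.36475367717267))
(np.float64(316.20821719736836), np.float64(183.5143865169384))
(np.float64(318.3444866520303), np.float64(203.07744793568313))
(array([-0.001,  0.001,  0.401]), array([0.002, 0.   , 0.   ]))
```

View pics/w2.png

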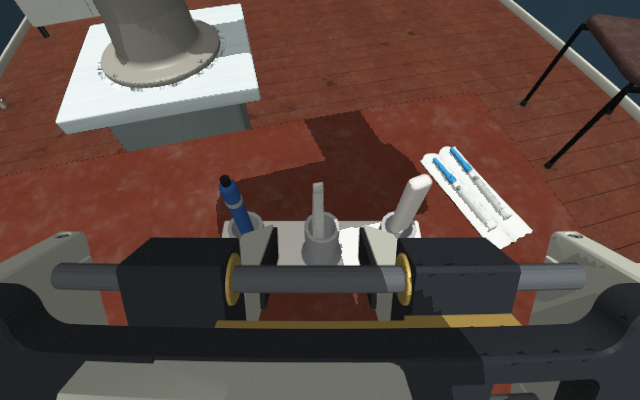

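View pics/s2.png

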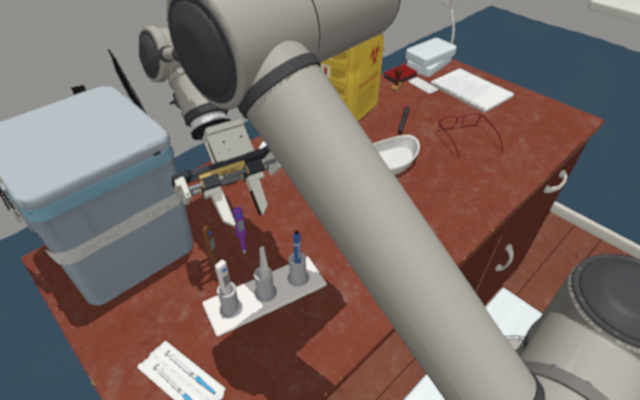

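The forceps tip is at (318,183), where I predicted (316,183). The forceps stand between the fingers and the neighbours are clear. Advancing and closing.

```bash
python3 -m inch '[[[0,0,0.08,0,0,0,0],[0,0,0.16,0,0,0,0],[0,0,0.24,0,0,0,0],[0,0,0.32,0,0,0,0],[0,0,0.4,0,0,0,0],[0,0,0.4,0,0,0,0],[0,0,0.4,0,0,0,1],[0,0,0.4,0,0,0,1],[0,0,0.4,0,0,0,1],[0,0,0.4,0,0,0,1]]]'
python3 - <<'E'
from h import *
o=bot.get_obs();im=bot.capture('wrist');cv2.imwrite('pics/w3.png',im[:,:,::-1]);print(o['grip_width'],tool(o)[0].T@[0,0,200]/200)
E
```

```text
time: 10.3
tool_pos: [445.7, 186.0, 103.6]
tcp_rot: [-2.27, -0.0, 1.327]
contact_force: [0.7, 0.6, -0.0]
grip_width: 10.6
10.579932940814283 [ 7.52876988e-05 -7.65538258e-01 -6.43390371e-01]
```

View pics/w3.png

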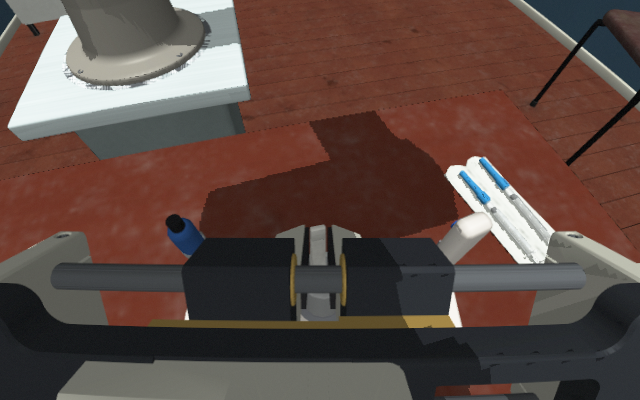

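The grip holds at 10.6 mm, as expected. Lifting straight up 150 mm.

```bash
python3 -m inch '[[[0,0,0,0,0,0,1],[0,-0.03,-0.026,0,0,0,1],[0,-0.08,-0.067,0,0,0,1],[0,-0.15,-0.126,0,0,0,1],[0,-0.23,-0.193,0,0,0,1],[0,-0.31,-0.26,0,0,0,1],[0,-0.39,-0.328,0,0,0,1],[0,-0.46,-0.386,0,0,0,1],[0,-0.53,-0.445,0,0,0,1],[0,-0.57,-0.48,0,0,0,1]]]'
python3 - <<'E'
from h import *
o=bot.get_obs();im=bot.capture('scene');cv2.imwrite('pics/s4.png',im[:,:,::-1]);print(o['grip_width'],o['tool_pos'],o['tcp_rot'])
im=bot.capture('wrist');cv2.imwrite('pics/w4.png',im[:,:,::-1])
E
python3 - <<'E'
from rel import *
# path to dish
R0=Rt(76,50);p=(446,186,254)
q=np.array([.07,.8,1.0,.25,2.0,-1.3]);q,c=ik(p,R0,q);print(q.round(2),c)
W=[(p,76,50),((480,60,260),50,15),((500,-90,240),12,-10),((520,-220,200),-15.4,-30)]
for a,b in zip(W,W[1:]):
    Ra,Rb=Rt(*a[1:]),Rt(*b[1:]);q,c=ik(b[0],Rb,q);print(*rel(a[0],Ra,b[0],Rb),q.round(2),round(c,2))
E
```

```text
time: 11.6
tool_pos: [445.8, 186.0, 253.9]
tcp_rot: [-2.271, -0.0, 1.327]
contact_force: [-0.1, 0.4, -0.7]
grip_width: 6.2
6.188726447283491 [445.82796281 186.00471157 253.91819138] [-2.27062007e+00 -4.25340556e-04  1.32705479e+00]
[ 0.08  0.71  1.13  0.29  2.13 -1.21] 2.6707431492761966e-27
[-0.57   0.181 -0.262] [-0.764  0.315  0.495] [-0.13  0.36  1.44  0.14  1.57 -1.02] 0.0
[-0.51   0.566 -0.048] [-0.535  0.037  0.85 ] [-0.23  0.27  1.61 -0.17  1.2  -0.39] 0.0
[-0.037  0.612  0.311] [-0.436 -0.209  0.575] [-0.26  0.46  1.53 -0.56  1.21  0.23] 0.0
```

View pics/s4.png

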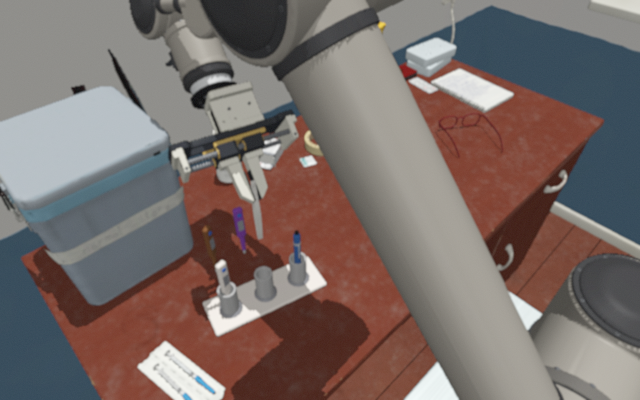

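View pics/w4.png

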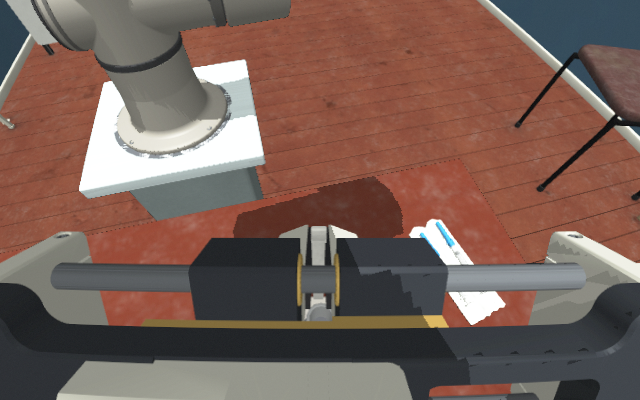

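The grip width is now 6.2 mm, so the forceps rotated in the pads or slid. I'll check where the lower end is.

Run:
```python
from h import *
s=cam('scene')
for z in (150,161,170,180,210,260,287): print(z,np.round(proj(s,[453,184,z]),1))
im=cv2.imread('pics/s4.png')[100:260,190:350];cv2.imwrite('pics/s4c.png',cv2.resize(im,(600,600),interpolation=cv2.INTER_CUBIC))
im=cv2.imread('pics/w4.png')[215:330,260:380];cv2.imwrite('pics/w4c.png',cv2.resize(im,(600,575),interpolation=cv2.INTER_CUBIC))
```

```text
150 [259.5 242.4]
161 [258.9 238. ]
170 [258.4 234.4]
180 [257.9 230.3]
210 [256.3 217.5]
260 [253.3 194.4]
287 [251.6 180.9]
```

View pics/s4c.png

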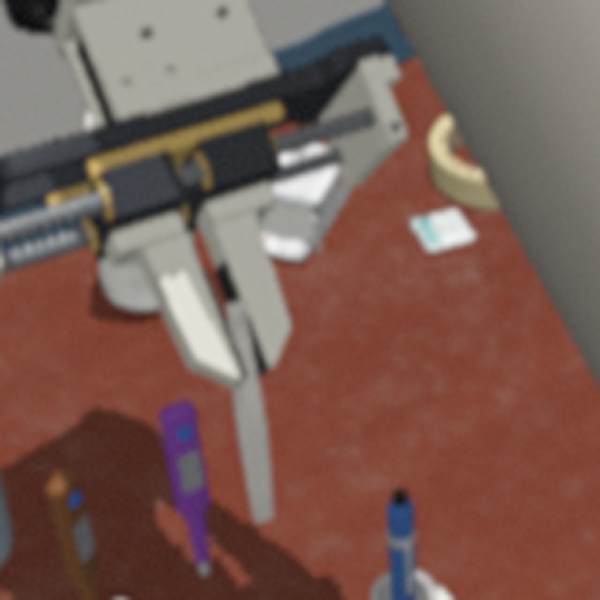

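View pics/w4c.png

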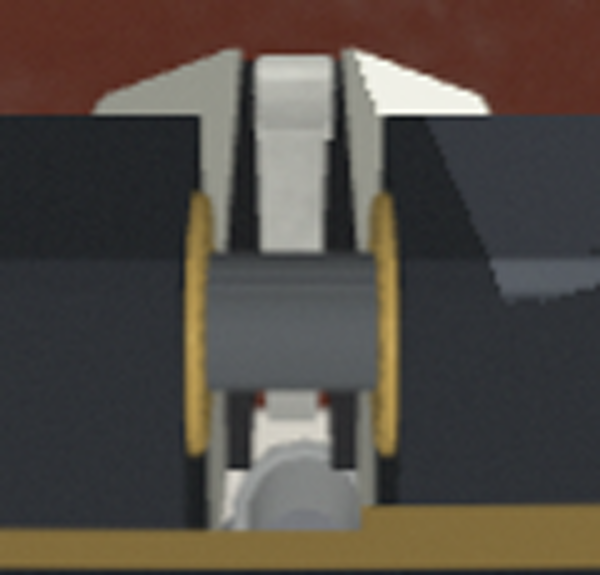

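The lower end is at pixel (260,239), which is z≈160 mm, so nothing slid. The forceps only turned about their own axis. Now the dish shape, to choose the resting line.

Run:
```python
from h import *
top=cam('top');im=cv2.imread('pics/top0.png');hsv=cv2.cvtColor(im,cv2.COLOR_BGR2HSV)
m=((hsv[...,1]<70)&(hsv[...,2]>90)).astype(np.uint8);k=np.zeros_like(m);k[145:215,395:500]=m[145:215,395:500]
c=max(cv2.findContours(k,0,2)[0],key=cv2.contourArea)
P=np.array([onz(top,*q,33)[:2] for q in c[:,0].astype(float)])
a=np.radians(74.6);L=np.array([np.cos(a),np.sin(a)]);X=np.array([np.sin(a),-np.cos(a)])
Q=np.c_[(P-[548,-285])@X,(P-[548,-285])@L]
for y in range(-100,101,20):
    s=Q[abs(Q[:,1]-y)<7]; print(y,s[:,0].min().round(),s[:,0].max().round())
g=cv2.resize(im[140:220,390:505],(690,480),interpolation=cv2.INTER_CUBIC);cv2.imwrite('pics/d.png',g)
```

```text
-100 11.0 41.0
-80 -27.0 51.0
-60 -39.0 54.0
-40 -45.0 55.0
-20 -55.0 56.0
0 -56.0 56.0
20 -54.0 55.0
40 -50.0 55.0
60 52.0 54.0
80 -28.0 52.0
100 -3.0 42.0
```

View pics/d.png

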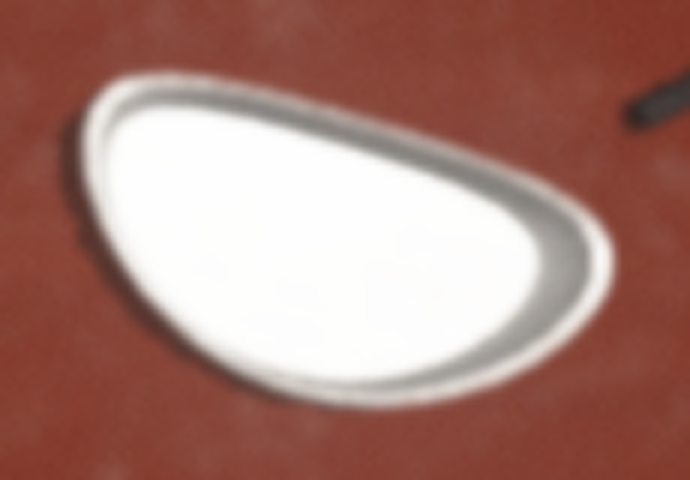

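Run:
```python
from rel import *
o=np.array([0,27.6,13])
R0=Rt(76.03,49.9);p=np.array((445.8,186,253.9));print(p+R0@o)
Rf=Rt(-15.4,-34)
place=np.array([557.5,-296,19])-Rf@o; hov=place+[0,0,80]
print('place',place,'hover',hov)
q=np.array([.08,.71,1.13,.29,2.13,-1.21])
W=[(p,76.03,49.9),((485,30,270),48,12),((510,-110,240),12,-12),(hov,-15.4,-34),(place,-15.4,-34)]
for a,b in zip(W,W[1:]):
    Ra,Rb=Rt(*a[1:]),Rt(*b[1:]);q,c=ik(b[0],Rb,q);print(*rel(a[0],Ra,b[0],Rb),q.round(2),round(c,2),(np.array(b[0])+Rb@o).round())
```

```text
[453.40212689 184.10880424 224.41456215]
place [ 565.50676783 -266.93161274   14.34376431] hover [ 565.50676783 -266.93161274   94.34376431]
[-0.71   0.182 -0.341] [-0.825  0.326  0.544] [-0.17  0.34  1.43  0.11  1.55 -1.02] 0.0 [503.  14. 252.]
[-0.437  0.58   0.03 ] [-0.516 -0.     0.806] [-0.25  0.28  1.59 -0.2   1.18 -0.39] 0.0 [ 516. -139.  233.]
[0.108 0.656 0.884] [-0.479 -0.239  0.564] [-0.29  0.67  1.51 -0.69  1.06  0.36] 0.0 [ 558. -296.   99.]
[ 0.    -0.224  0.332] [0. 0. 0.] [-0.29  0.78  1.57 -0.76  0.94  0.49] 0.0 [ 558. -296.   19.]
```

```bash
python3 -m inch '[[[-0.05,0.01,-0.05,-0.06,0.02,0.04,1],[-0.14,0.03,-0.09,-0.16,0.06,0.1,1],[-0.24,0.06,-0.13,-0.27,0.1,0.17,1],[-0.34,0.08,-0.17,-0.38,0.15,0.25,1],[-0.44,0.11,-0.22,-0.5,0.2,0.33,1],[-0.54,0.14,-0.26,-0.62,0.25,0.41,1],[-0.64,0.16,-0.31,-0.74,0.29,0.49,1],[-0.71,0.182,-0.341,-0.825,0.326,0.544,1],[-0.71,0.182,-0.341,-0.825,0.326,0.544,1],[-0.71,0.182,-0.341,-0.825,0.326,0.544,1]]]'
python3 -m inch '[[[-0.03,0.04,0,-0.04,0,0.05,1],[-0.08,0.11,0,-0.1,0,0.14,1],[-0.14,0.19,0.01,-0.17,0,0.25,1],[-0.2,0.27,0.01,-0.24,0,0.36,1],[-0.27,0.35,0.02,-0.31,0,0.48,1],[-0.33,0.43,0.02,-0.38,0,0.6,1],[-0.39,0.51,0.03,-0.45,0,0.7,1],[-0.437,0.58,0.03,-0.516,0,0.806,1],[-0.437,0.58,0.03,-0.516,0,0.806,1],[-0.437,0.58,0.03,-0.516,0,0.806,1]]]'
python3 - <<'E'
from h import *
from rel import rel,Rt
o=bot.get_obs();im=bot.capture('scene');cv2.imwrite('pics/s5.png',im[:,:,::-1]);im=bot.capture('wrist');cv2.imwrite('pics/w5.png',im[:,:,::-1])
R0,p=tool(o);print(o['grip_width'],rel(p,R0,[565.5,-266.9,94.3],Rt(-15.4,-34)))
E
```

```text
time: 12.95
tool_pos: [484.7, 29.9, 268.5]
tcp_rot: [-2.93, 0.001, 0.838]
contact_force: [0.1, -0.6, -0.1]
grip_width: 6.9
time: 14.2
tool_pos: [509.7, -109.7, 238.4]
tcp_rot: [2.933, 0.002, 0.211]
contact_force: [-0.4, -0.1, 0.1]
grip_width: 6.7
6.653928425358801 (array([0.109, 0.66 , 0.876]), array([-0.48 , -0.238,  0.566]))
```

View pics/w5.png

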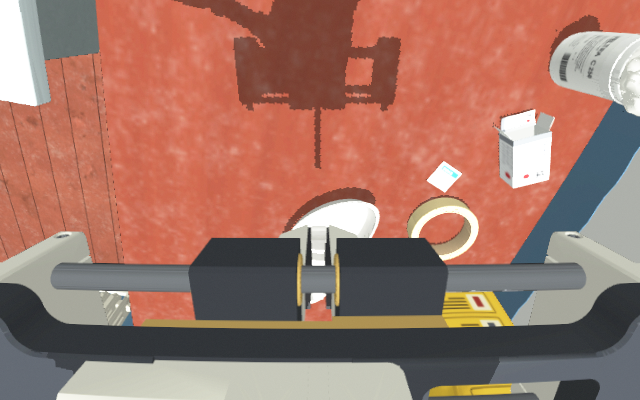

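View pics/s5.png

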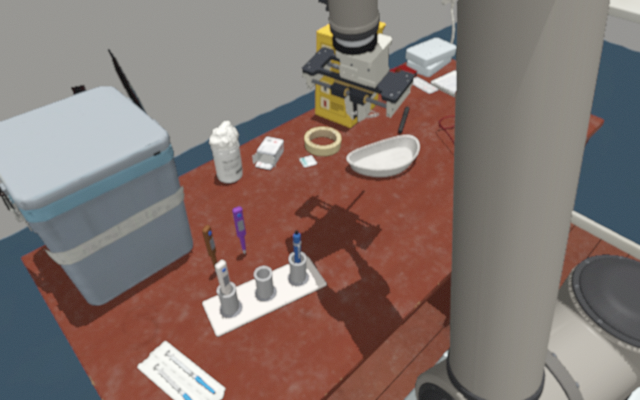

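Run:
```python
from h import *
from ik import Rt
t=cam('top')
for u,v in ((462,100),(470,111),(457,68),(485,107)): print(u,v,onz(t,u,v,0).round(),onz(t,u,v,150).round())
R=Rt(-15.4,-34)
for h in (0,80):
  p=np.array([565.5,-266.9,14.3+h])
  for l in ([95,37,-66],[95,-37,-66],[95,-37,-150],[-95,37,-66]): print(h,l,(p+R@l).round())
```

```text
462 100 [ 751. -335.    0.] [ 706. -281.  150.]
470 111 [ 725. -354.    0.] [ 684. -297.  150.]
457 68 [ 829. -322.    0.] [ 771. -270.  150.]
485 107 [ 736. -390.    0.] [ 693. -327.  150.]
0 [95, 37, -66] [ 659. -286.   90.]
0 [95, -37, -66] [ 675. -227.   48.]
0 [95, -37, -150] [ 688. -182.  118.]
0 [-95, 37, -66] [ 476. -236.   90.]
80 [95, 37, -66] [ 659. -286.  170.]
80 [95, -37, -66] [ 675. -227.  128.]
80 [95, -37, -150] [ 688. -182.  198.]
80 [-95, 37, -66] [ 476. -236.  170.]
```

The gripper body keeps more than 50 mm clear of the yellow bin. Moving to the hover.

```bash
python3 -m inch '[[[0.01,0.04,0.05,-0.03,-0.01,0.04,1],[0.02,0.1,0.12,-0.08,-0.04,0.1,1],[0.03,0.18,0.22,-0.14,-0.07,0.17,1],[0.04,0.26,0.33,-0.2,-0.1,0.24,1],[0.06,0.35,0.45,-0.26,-0.13,0.31,1],[0.07,0.44,0.57,-0.32,-0.16,0.38,1],[0.08,0.52,0.68,-0.38,-0.19,0.45,1],[0.1,0.6,0.79,-0.44,-0.22,0.52,1],[0.109,0.66,0.876,-0.48,-0.238,0.566,1],[0.109,0.66,0.876,-0.48,-0.238,0.566,1]]]'
python3 - <<'E'
from h import *
from rel import rel,Rt
o=bot.get_obs();np.save('w6.npy',np.r_[o['tool_pos'],o['tcp_rot']]);im=bot.capture('top');cv2.imwrite('pics/t6.png',im[:,:,::-1]);im=bot.capture('wrist');cv2.imwrite('pics/w6.png',im[:,:,::-1]);im=bot.capture('scene');cv2.imwrite('pics/s6.png',im[:,:,::-1])
R0,p=tool(o);print(o['joint_positions'],o['grip_width'],rel(p,R0,[565.5,-266.9,14.3],Rt(-15.4,-34)))
s=cam('scene')
C=p+R0@[0,27.6,13];u=R0@[0,-.766,-.643]
for d in (-63,0,63): print(proj(s,C+u*d),C+u*d)
E
```

```text
time: 15.55
tool_pos: [564.9, -267.5, 92.9]
tcp_rot: [2.548, 0.003, -0.27]
contact_force: [-0.1, 0.5, 0.4]
grip_width: 7.1
[-0.27924741  0.70485003  1.4630368  -0.68521183  1.08306704  0.35468794] 7.131700937973754 (array([ 0.003, -0.223,  0.324]), array([-0.   ,  0.004,  0.001]))
(np.float64(410.6757660606853), np.float64(125.14308110601944)) [ 540.08622659 -356.92042807   90.90868812]
(np.float64(390.4247195385755), np.float64(129.58257389994833)) [ 556.81925539 -296.53710683   97.51731196]
(np.float64(369.1301223606249), np.float64(134.25309883467924)) [ 573.55228418 -236.1537856   104.12593581]
```

View pics/w6.png

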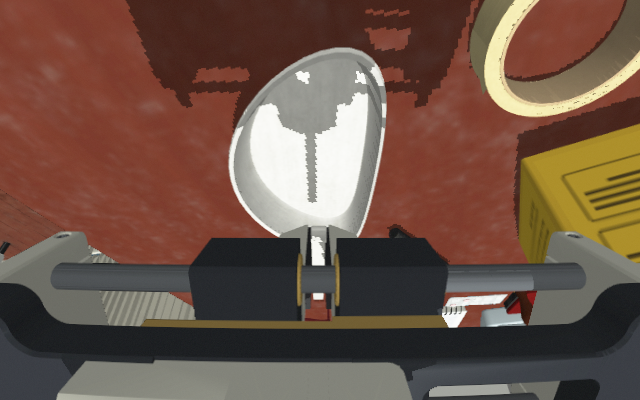

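View pics/s6.png

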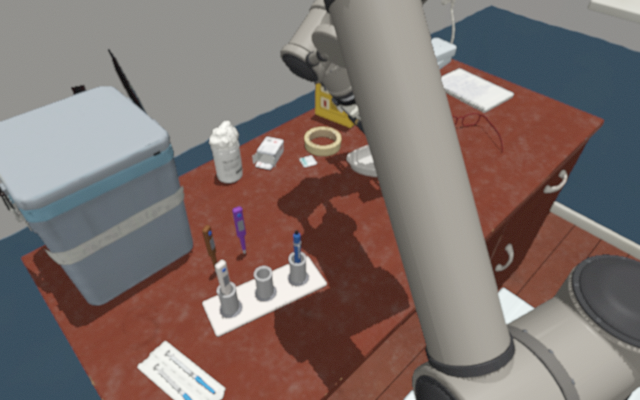

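View pics/t6.png

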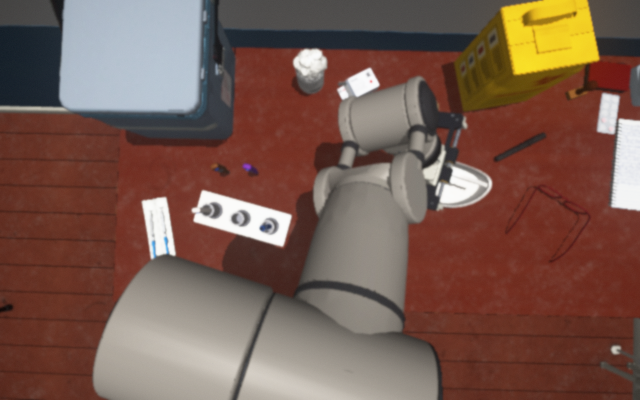

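Run:
```python
from h import *
t=cam('top');w=np.load('w6.npy');o=dict(tool_pos=w[:3],tcp_rot=w[3:]);R0,p=tool(o)
C=p+R0@[0,27.6,13];u=R0@[0,-.766,-.643]
for d in (-63,0,63): print(np.round(proj(t,C+u*d),1))
im=cv2.imread('pics/t6.png')[140:220,420:505];cv2.imwrite('pics/t6c.png',cv2.resize(im,(638,600),interpolation=cv2.INTER_CUBIC))
W=cam('wrist',o)
for y in (104,-104): print('dish end',np.round(proj(W,[548+.266*y,-285+.964*y,33]),1))
print('+x side', np.round(proj(W,[548+.964*55+.266*40,-285-.266*55+.964*40,33]),1))
print('-x side', np.round(proj(W,[548-.964*55,-285+.266*55,33]),1))
```

```text
[486.2 185.1]
[459.4 176.4]
[432.1 167.5]
dish end [294.7  48.4]
dish end [306.8 252.8]
+x side [385.4 146.4]
-x side [229.6 186.2]
```

View pics/t6c.png

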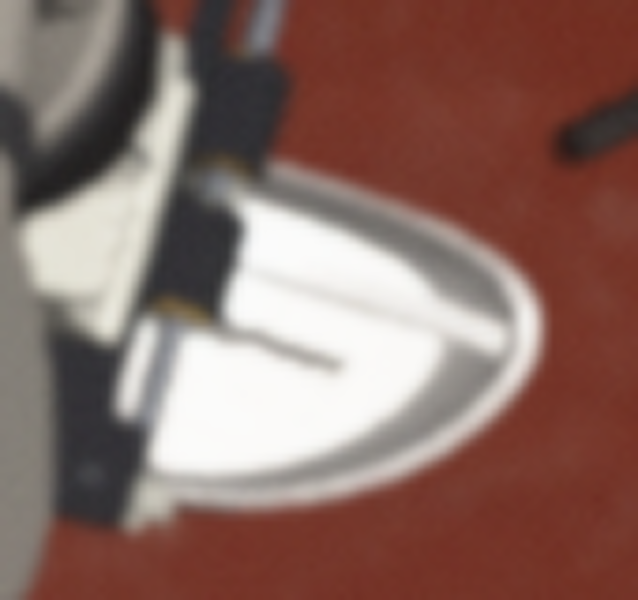

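Run:
```python
from h import *
t=cam('top')
a=np.radians(74.6);L=np.array([np.cos(a),np.sin(a)]);X=np.array([np.sin(a),-np.cos(a)])
for u,v in ((479.3,186.7),(477,180),(476,191)):
    d=onz(t,u,v,5)[:2]-[548,-285];print(d@X,d@L)
```

```text
19.483070560567533 -90.15209817960458
33.2297612868099 -80.47606501269688
7.371065349259481 -85.51948085949486
```

The lower end shows at (487,185) where I predicted (486,185). The floor runs to about -85 mm along that line, so the end at -73 mm fits. Lowering slowly.

```bash
python3 -m inch '[[[0,-0.03,0.04,0,0,0,1],[0,-0.06,0.09,0,0,0,1],[0,-0.09,0.13,0,0,0,1],[0,-0.12,0.175,0,0,0,1],[0,-0.15,0.22,0,0,0,1],[0,-0.175,0.255,0,0,0,1],[0,-0.195,0.285,0,0,0,1],[0,-0.21,0.305,0,0,0,1],[0,-0.22,0.32,0,0,0,1],[0,-0.22,0.32,0,0,0,1]]]'
python3 - <<'E'
from h import *
o=bot.get_obs();print(o['contact_force'],o['grip_width'],tool(o)[0].T@[0,0,1]);im=bot.capture('top');cv2.imwrite('pics/t7.png',cv2.resize(im[130:230,400:510],(660,600),interpolation=cv2.INTER_CUBIC)[:,:,::-1])
E
```

```text
time: 16.95
tool_pos: [565.4, -266.9, 16.8]
tcp_rot: [2.548, -0.0, -0.27]
contact_force: [-0.7, 1.0, -0.8]
grip_width: 7.1
[-0.67144168  0.95789055 -0.81735261] 7.086867282537187 [ 3.82944543e-04  5.59582345e-01 -8.28774669e-01]
```

View pics/t7.png

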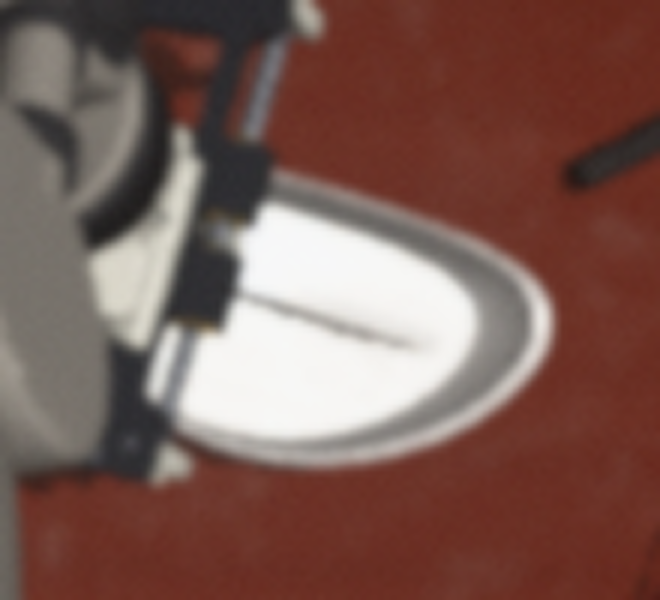

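```bash
python3 -m inch '[[[0,-0.005,0.008,0,0,0,1],[0,-0.01,0.016,0,0,0,1],[0,-0.01,0.016,0,0,0,1],[0,-0.01,0.016,0,0,0,0.8],[0,-0.01,0.016,0,0,0,0.72],[0,-0.01,0.016,0,0,0,0.65],[0,-0.01,0.016,0,0,0,0.65],[0,-0.01,0.016,0,0,0,0.65],[0,-0.01,0.016,0,0,0,0.65],[0,-0.01,0.016,0,0,0,0.65]]]'
python3 - <<'E'
from h import *
o=bot.get_obs();im=bot.capture('wrist');cv2.imwrite('pics/w8.png',im[:,:,::-1])
im=bot.capture('top');cv2.imwrite('pics/t8.png',cv2.resize(im[130:230,400:510],(660,600),interpolation=cv2.INTER_CUBIC)[:,:,::-1])
E
```

```text
time: 18.25
tool_pos: [565.4, -267.0, 13.1]
tcp_rot: [2.548, -0.001, -0.27]
contact_force: [0.1, -0.6, -0.5]
grip_width: 15.9
```

View pics/w8.png

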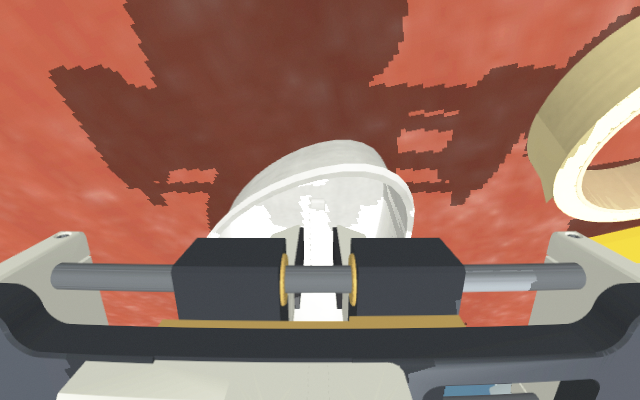

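View pics/t8.png

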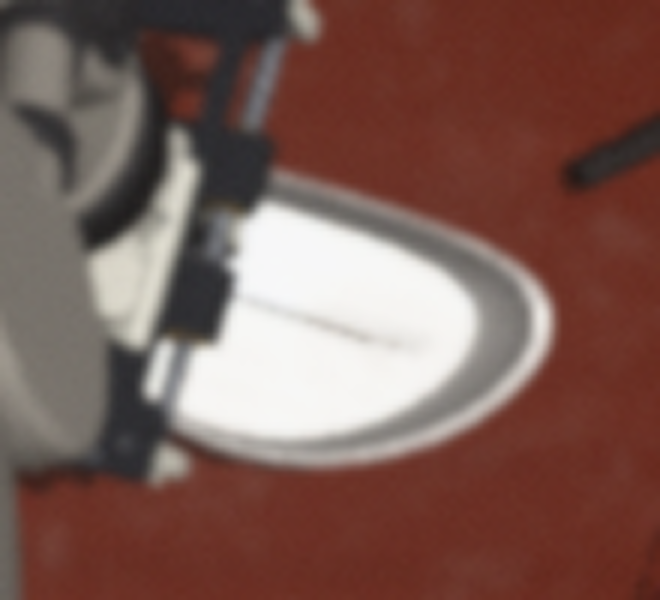

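The forceps are free and lie between the open pads, and the dish has not moved. Retracting.

```bash
python3 -m inch '[[[0,0,-0.02,0,0,0,0.65],[0,0,-0.05,0,0,0,0.65],[0,0,-0.1,0,0,0,0.65],[0,0,-0.16,0,0,0,0.65],[0,0,-0.25,0,0,0,0.65],[0,0,-0.36,0,0,0,0.65],[0,0,-0.48,0,0,0,0.65],[0,0,-0.6,0,0,0,0.65],[0,0,-0.72,0,0,0,0.65],[0,0,-0.75,0,0,0,0.65]]]'
python3 - <<'E'
from h import *
o=bot.get_obs();np.save('w9.npy',np.r_[o['tool_pos'],o['tcp_rot']]);im=bot.capture('wrist');cv2.imwrite('pics/w9.png',im[:,:,::-1])
im=bot.capture('top');cv2.imwrite('pics/t9f.png',im[:,:,::-1]);cv2.imwrite('pics/t9.png',cv2.resize(im[130:230,400:510],(660,600),interpolation=cv2.INTER_CUBIC)[:,:,::-1])
E
```

```text
time: 19.6
tool_pos: [588.9, -185.0, 139.6]
tcp_rot: [2.548, -0.004, -0.269]
contact_force: [0.4, 0.9, 1.0]
grip_width: 16.3
```

View pics/w9.png

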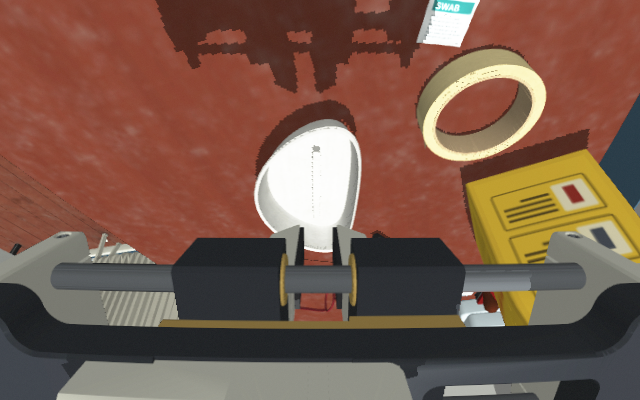

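View pics/t9.png

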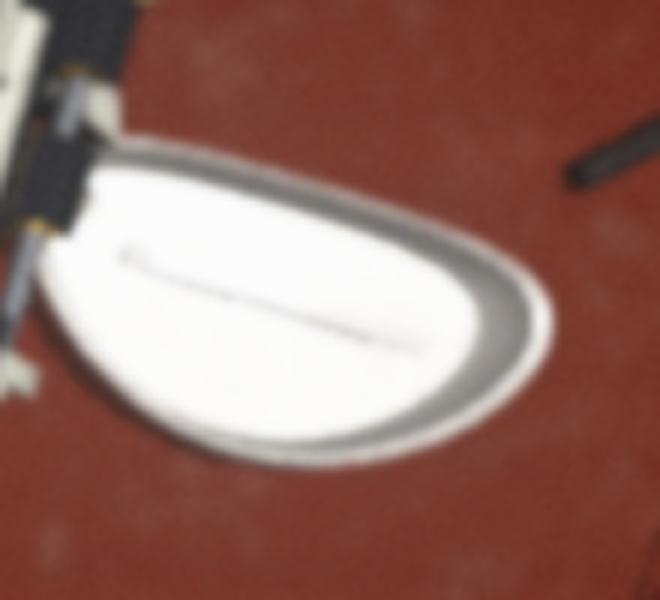

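The forceps lie on the dish floor, running from crop (120,252) to (425,348). I'll check their length and position, and the holder.

Run:
```python
from h import *
t=cam('top');a=np.radians(74.6);L=np.array([np.cos(a),np.sin(a)]);X=np.array([np.sin(a),-np.cos(a)])
E=[onz(t,400+u/6,130+v/6,9)[:2] for u,v in ((120,252),(425,348))]
print('len',np.linalg.norm(E[0]-E[1]),[((e-[548,-285])@X,(e-[548,-285])@L) for e in E])
w=np.load('w9.npy');W=cam('wrist',dict(tool_pos=w[:3],tcp_rot=w[3:]))
d=onz(W,316,148,9)[:2]-[548,-285];print('upper end wrist',d@X,d@L)
im=bot.capture('scene');a=im[195:335,195:335];b=im[110:195,330:440]
c=np.zeros((400,800,3),np.uint8);c[:,:400]=cv2.resize(a,(400,400));c[:309,400:]=cv2.resize(b,(400,309));cv2.imwrite('pics/s9.png',c[:,:,::-1]);print(bot.get_obs()['time'])
```

```text
len 125.70528027864957 [(np.float64(11.485124165873154), np.float64(55.30994822791565)), (np.float64(9.9737236600753), np.float64(-70.38624566213385))]
upper end wrist 11.500655052774746 59.57055769451863
19.75
```

View pics/s9.png

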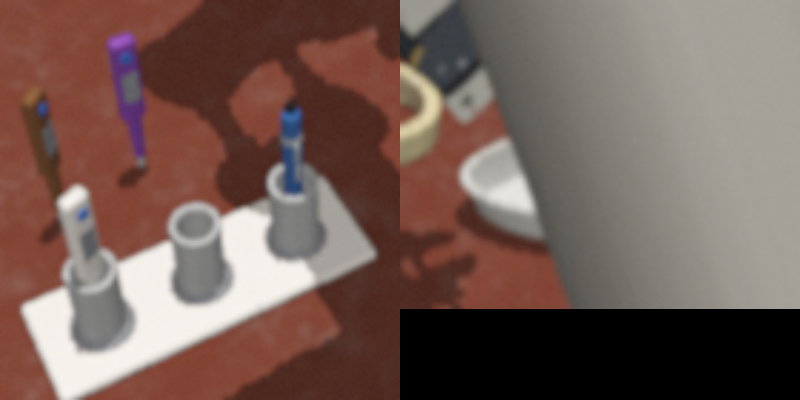

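The seen length is 125.7 mm against 126 mm, so the forceps lie level. Their centre is at (+11,-8) mm in the dish frame. The middle tube is empty, the thermometer and penlight are upright in theirs, and the robot is clear. Handing in.

```bash
python3 -c "
from plant import bot
print(bot.close_job())"
```

```text
the job is handed in; nothing more can be done
None
```

I pulled the forceps out of the middle tube with the gripper tilted toward the base. I swung them level over the dish, lowered them onto the floor and let go from a few millimetres up. The job was handed in at about 19.8 s; no verdict is reported.

**Last checks:**
- **Forceps:** flat in the dish. Seen from above at floor height they measure 125.7 mm (126 mm expected), with their centre about +11 mm across and -8 mm along from the dish's middle. No end is on the rim.
- **Dish and holder:** the dish shows no visible shift. The thermometer and penlight stand in their tubes, and the gripper is well clear of everything.

**What disagreed:**
- **Tip position:** the first top-camera reading of the forceps tip was about 10 mm off the wrist and scene readings, so I used the latter two.
- **Upper end:** after placing, the wrist view put the upper end 4 mm further along than the top view did.
- **Grip:** during the lift the forceps turned about their own length in the pads (width 10.6 to 6.2 mm) without sliding.
- **Scene view:** in the last scene picture the arm hid most of the dish, so that angle confirms little about the placing.

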